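# Shut the dough box and hold its clip open around the closing tabs

## Task

Shut the lid of the dough box fully, so that the lid's tab comes down beside the box's tab. Then pick up the big beech spring clip by its tails, squeeze it wide open (jaw tips at least 25 mm apart) and bring it in level from the front so that the gaping jaws straddle the middle of the upright front edge of both tabs, reaching at least 15 mm over them and touching neither. Finish while holding it there, squeezed open in the air, and leave everything else on the table where it is.

Things in the scene. Friction and masses are not known exactly. Their poses are not given: they have to be found in the camera images.
- dough_box: Black plastic dough box fixed to the table, 180 deep (its x) x 240 wide (its y) x 100 mm high. Origin: centre of its underside, on the table; +x points from its front to its hinge side, z up. In the middle of its front face a flat upright tab stands out 40 mm to the front (-x), 4 mm thick (box y -4 to 0), from 45 to 98 mm above the table.
- lid (a joint): Hinge of the box's black lid, rad: 0 = shut, grows as its front rises about the hinge on the far (+x) top rim; starts 0.5 to 0.9 open. It stays where it is left; 1 to 5 N down at the front edge shuts it. A plate 188 deep x 248 wide x 8 mm thick, top at 108 mm when shut. A 4 mm thick tab like the box's projects 36 mm ahead of the middle of its front edge.
- lid_hinge (a point): Middle of the lid's hinge line (along box y): box x +90, y 0, z 100 mm. Fixed; its axes are those of the box.
- lid_front (a point): Middle of the lid's upper front edge (moves with the lid): when shut at box x -94, y 0, z 108 mm, that is 184 mm in front of the hinge line and 8 mm above it, in the lid's own frame.
- tab_edge (a point): Where the clip belongs: mid-height of the upright front edge of the tabs, on the plane where they meet: box x -130, y 0, z 75 mm. Fixed; axes as the box. With the lid shut, its tab lies flat beside the box's (box y 0 to 4 mm, 50 to 108 mm above the table), front edges level: one upright edge 8 mm thick.
- clip: Big beech clip like a clothes peg, steel plates on its tails, 60 to 100 g, lying on its side, 40 mm high (z 0 to 40), steel hinge pin upright. Origin: on the pin's axis (x 0, pin 13 mm thick) at the underside; z up, +x to the jaws. Jaws reach x = +55 mm, tails -60. Closed, the tails spread to the rear by 0.3 rad each: 51 mm over the outside at x = -35, 65 at the ends. Squeeze there along y.
- clip_left (a joint): Turn of the clip's +y lever about the pin, rad: 0 = jaws closed (sprung), 0.34 = stop. Gap between the jaw tips about 110 mm x value: 0.2 = 22 mm, 0.3 = 32 mm. Squeezing the tails opens the jaws; at x = -35 mm it takes about 5 N to start, 11 N at 0.3, 12 N at the stop. At 0.3 the tails are parallel, 32 mm over the outside.
- clip_right (a joint): The same for the -y lever; both levers turn equally.
- pastry_wheel: Bystander: pastry wheel lying flat, beech handle 110 mm long and 24 mm thick, 52 mm wheel of steel at +x; overall about 205 mm along its x. Origin between handle and wheel, underside. The clip and this may swap sides of the table.
- tongs: Bystander: stainless tongs lying flat along their y, 250 mm long, up to 55 mm wide, 24 mm high. Origin at the middle, underside.
- cup: Bystander: white porcelain cup with a handle at +y, 84 mm wide, 75 mm high. Origin at its underside.
- bottle: Bystander: grey glass bottle with white ceramic swing stopper, 76 mm wide, 226 mm high. Origin at its underside.
- scraper: Bystander: steel dough scraper with beech grip, lying flat, 110 x 150 mm, 22 mm high. Origin at the underside of the blade.
Mind the look-alikes: they are no part of the job. Leave any turquoise look-alike of the clip alone.

How it is judged (in metres and radians):
On the way, in this order (a step that is already met when the one before it is completed fails the run):
1. the lid is shut (value of joint lid below 0.04 rad), for 0.2 s.
2. the lid still shut, the clip is held squeezed open in the air (value of joint lid below 0.04 rad and value of joint each of clip_left, clip_right above 0.2 rad and height (world z) of clip above 0.03 m), for 0.2 s.
At the end, for the whole second after the job is handed in: Lid under 0.04 rad; clip held still in the air, levers past 0.2 rad, level and in line with the tabs to 0.25 rad; tab edge at clip x 8 to 42 mm, within 12 mm of its middle plane, tab_edge within its 40 mm height; clip not touching box or tabs; bystanders moved under 30 mm (all of step 2 and contact force between the fingers and clip above 1 N and contact force between clip and dough_box below 0.3 N and x of tab_edge in the frame of clip between 0.008 and 0.042 m and y of tab_edge in the frame of clip between -0.012 and 0.012 m and z of tab_edge in the frame of clip between 0 and 0.04 m and angle between the x axis of clip and the x axis of dough_box, either way round below 0.25 rad and angle between clip's own z axis and vertical below 0.25 rad and linear speed of clip below 0.02 m/s and distance of each of pastry_wheel, tongs, cup, bottle, scraper from where it was at the start of the episode below 0.03 m); the arm keeps its last pose, push and grip.
It fails at once if a bystander is pushed away or knocked over (distance of any of pastry_wheel, tongs, cup, bottle, scraper from where it was at the start of the episode above 0.03 m or angle between any of pastry_wheel, tongs, cup, bottle, scraper's own z axis and vertical above 0.5 rad).
It also fails if it takes over 64 s, if anything falls off the work surface, if the arm or the gripper's body presses on something with over 40 N, if the wrist force passes 120 N, or if a joint passes its speed limit or range.

## Robot

A 6-joint arm with a two-finger parallel gripper is mounted at the origin on the work surface. World frame = base frame: x ahead of the robot, y to its left, z up, the work surface at z = 0. Lengths are in mm, angles in rad, forces in N, time in s.
With the tool pointing down it reaches from about 375 to 900 mm from the base axis. Payload 3.1 kg.
Tool frame: the origin (TCP) lies midway between the tips of the shut fingers; the grasp point (between the pads) lies 19 mm behind it (bot.hold_point_z is the distance from the TCP to the grasp point, in mm); z points along the fingers, y is the line along which they close (so a half turn about z gives the same grasp; the last joint's range is limited). The gripper opens to 87 mm and grips with 3 to 60 N. Pads are 19 mm wide; open, the fingers measure 117 mm over their backs; the gripper's body (75 mm by 190 mm) begins 51 mm behind the grasp point.
Start: joints at [1.079, 0.527, 1.433, -0, 1.181, -0.178], TCP at [192.286, 594.662, 222.548] pointing down, gripper open.
Joint ranges: [-3.08, 3.08], [-0.75, 2.2], [0.22, 2.44], [-1.43, 4.57], [0, 2.65], [-2.85, 2.85]. Speed limits (rad/s): [2.79, 2.79, 3.14, 3.14, 3.14, 3.14].

## Interface

Orientations are given as a unit quaternion [w, x, y, z].
In Python, from plant import telemetry, optics, ticket, bot gives the robot as it stands.
- The arm moves only by the tool play_rows, never from a script. Its argument "series" is a list of rows, each a list of 7 numbers: the opening, from -1 (shut) to 1 (fully open), so that 0 is half open, then the shift along the world's x, y, z in cm, then the turn, a rotation vector about the world's x, y, z in degrees. A call has 1 to 5 rows; each row is the pose to reach, as a shift and turn from the pose commanded when the call began; what a row does not reach only later rows make up. A row lasts 1/8 s, in which the tool goes at most 62.5 mm and 10.7 degrees, less where a joint would pass 70% of its speed; a pose out of reach is approached as far as the arm can. A call with a gripper value outside its range is refused whole. The fingers move at their own pace and stop on an object; "squeeze" is the grip in N (left out, the last holds). Time passes only in rows, so rows that repeat a pose let the fingers close. It gives the time, the measured TCP pose, the force, the opening and the grip force at its end, in the units of the state.
- telemetry.get_obs(): the state, without advancing time (a new reading comes with each control period).
- optics.get_image(name): name is "side" or "top" or "wrist"; returns a dict with "img" (400x640x3 uint8, red, green, blue), "depth" (400x640 float32, mm along the optical axis (not along the pixel's ray), 0 where there is no reading), "camera_matrix" (3x3 intrinsics, pixels), "dist_coeffs" ([k1, k2, p1, p2, k3] as OpenCV has them; the pictures are not rectified), "eye" and "orientation" of the camera in the world. Camera axes: x right, y up, looking along -z (the intrinsics and any distortion apply to the point x, -y, -z); pixel columns grow to the right and rows downward; lengths in mm; the calibration is good to about 2 mm. A picture is of the moment at which its call begins.
- ticket.job_done(): hands the job in; it is judged then, once.
The state is a dict: "t": time; "qpos": joint angles; "joint_vel": joint speeds; "joint_torque": joint torques, N m; "tool_pos": TCP position; "tcp_rot": TCP orientation; "force": force on the tool from outside, world axes, zero at the start; "torque": the same for the moment, N m; "opening": opening from 0.0 (shut) to 1.0 (fully open); "gripper_force": force on a finger pad.
Only numpy, scipy, OpenCV 4.12 (cv2) and the standard library are available. Lean on these libraries where they do the work, as an engineer would, in place of code of your own. Each camera call takes 0.05 s, during which the arm holds its last target. There are 200 camera calls.

## Working session

There is one attempt and no reset: what is moved stays moved. The work goes in short steps, Python scripts to look and compute and a tool call to move; the robot and the scene stay as the last step left them, time stands still between calls to the robot, and variables do not carry over. Pictures are saved under pics/ and viewed, at most 10 in all, crops included, and the job is handed in when it is done.

Besides the shell and the picture viewer there is one more tool, called by a JSON object that holds its "method" and its "body", one argument or row to a line. play_rows: Moves the arm, as the interface text tells. Its arguments: {"type":"object","properties":{"series":{"type":"array","items":{"type":"array","items":{"type":"number"}}},"squeeze":{"type":"number"}},"required":["series"]}

```bash
mkdir -p pics; cat > h.py <<'E'
import numpy as np, cv2
from scipy.spatial.transform import Rotation as R
from plant import telemetry, optics, ticket, bot
def rot(q): return R.from_quat([q[1],q[2],q[3],q[0]])
def grab(n,f=None):
    d=optics.get_image(n)
    if f: cv2.imwrite(f,d["img"][:,:,::-1])
    np.save(f"/tmp/{n}.npy",d,allow_pickle=True)
    return d
def load(n): return np.load(f"/tmp/{n}.npy",allow_pickle=True).item()
def ray(d,px):
    u=cv2.undistortPoints(np.array([px],float).reshape(-1,1,2),np.array(d["camera_matrix"]),np.array(d["dist_coeffs"])).reshape(-1,2)
    return np.c_[u[:,0],-u[:,1],-np.ones(len(u))]
def pts(d,px):
    z=np.array([d["depth"][int(round(v)),int(round(u))] for u,v in px])
    return rot(d["orientation"]).apply(ray(d,px)*z[:,None])+np.array(d["eye"])
def onz(d,px,z):
    r=rot(d["orientation"]).apply(ray(d,px)); e=np.array(d["eye"])
    return e+r*((z-e[2])/r[:,2])[:,None]
def cloud(d):
    v,u=np.nonzero(d["depth"]>0)
    return np.c_[u,v],pts(d,np.c_[u,v])
E
python3 - <<'E'
from h import *
for n in("top","side"):
    d=grab(n,f"pics/{n}0.png"); print(n,d["eye"],d["orientation"])
E
```

```text
top [ 240.72201841   30.79029241 1512.28314434] [ 0.704697    0.07819749 -0.07852609 -0.70080022]
side [   24.63024204 -1054.48179528   978.28941366] [ 0.86579757  0.44345367 -0.1062402  -0.2060496 ]
```

View pics/top0.png

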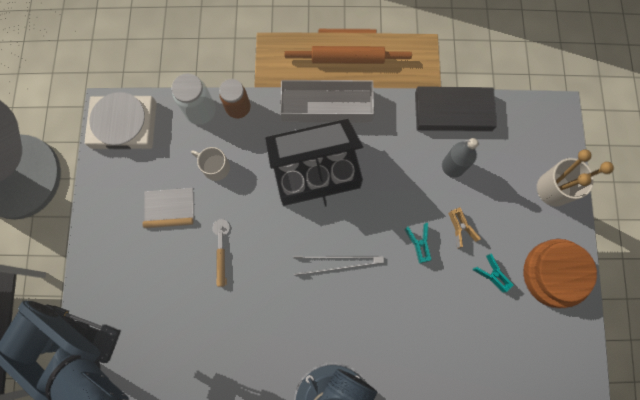

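View pics/side0.png

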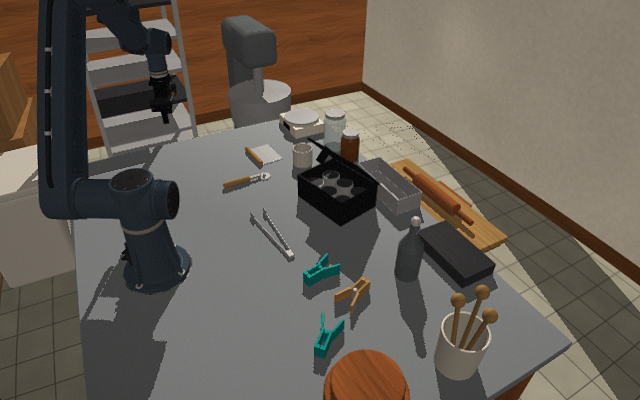

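The top picture shows the box around (315,165) with its lid up and its front toward the robot (tabs at about (322,200)). The beech clip is at about (463,228), with turquoise look-alikes at (420,243) and (494,275).

```bash
python3 - <<'E'
from h import *
d=load("top"); im=d["img"][:,:,::-1]
a=cv2.resize(im[110:220,255:370],None,fx=5,fy=5,interpolation=cv2.INTER_CUBIC)[:550,:]
b=cv2.resize(im[200:260,440:485],None,fx=5,fy=5,interpolation=cv2.INTER_CUBIC)
c=np.zeros((550,800,3),np.uint8); c[:,:575]=a; c[:300,575:800]=b
cv2.imwrite("pics/crop0.png",c)
px,P=cloud(d)
m=(px[:,0]>440)&(px[:,0]<490)&(px[:,1]>200)&(px[:,1]<255)&(P[:,2]>30)&(P[:,2]<50)
print("clip",m.sum(),P[m].min(0),P[m].max(0),P[m].mean(0))
m=(px[:,0]>255)&(px[:,0]<370)&(px[:,1]>110)&(px[:,1]<215)&(P[:,2]>90)&(P[:,2]<104)
print("rim",m.sum(), cv2.minAreaRect(P[m][:,:2].astype(np.float32)))
for n,q in dict(tab=[(320,180),(322,190),(324,203)],bot=[(457,150)],cup=[(211,160)]).items(): print(n,pts(d,q).round())
E
```

```text
clip 294 [ 413.9157036  -451.98546965   30.34039727] [ 551.11317855 -345.62269713   48.73476465] [ 498.90603911 -377.71510743   38.70914084]
rim 361 ((662.2838134765625, 50.39653778076172), (229.50486755371094, 240.66552734375), 14.185578346252441)
tab [[623.  38.  74.]
 [588.  32.  96.]
 [570.  25.   4.]]
bot [[ 693. -345.  147.]]
cup [[702. 372.   8.]]
```

View pics/crop0.png

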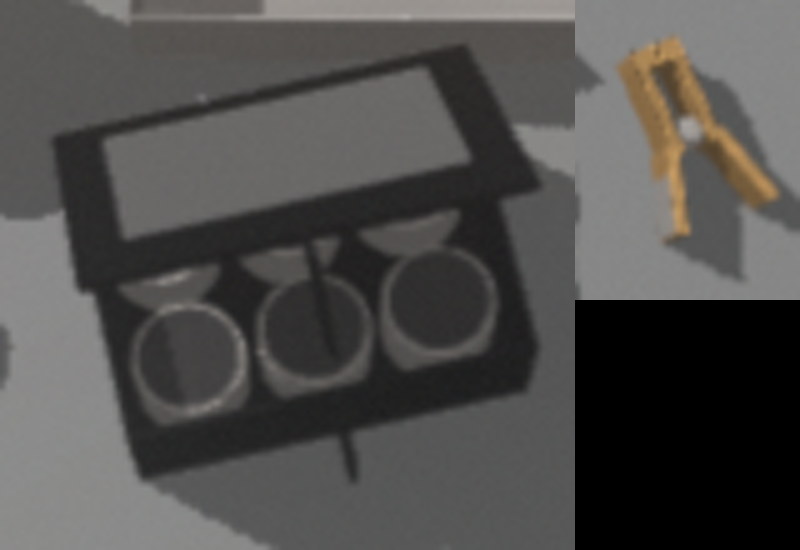

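The left crop shows the box's front bottom edge running from (283,205.6) to (360.4,188) in full-image pixels, with the tab tip at (325.6,206). On the right, the clip's pin is at (463,226), its tail ends at (460,247) and (479,239), and its jaw tips at about (455,210).

```bash
python3 - <<'E'
from h import *
d=load("top")
c=onz(d,[(283,205.6),(360.4,188)],0); print(c.round(), np.linalg.norm(c[0]-c[1])); print("front z100",onz(d,[(362.4,179),(280,195)],100).round())
v=c[0]-c[1]; v/=np.linalg.norm(v); x=np.array([v[1],-v[0],0]); print("yaw",np.arctan2(x[1],x[0]))
print("tabtip",onz(d,[(325.6,206)],45),onz(d,[(325.6,206)],98), "pred edge",c.mean(0)+40*x, "origin",c.mean(0)+90*x, c.mean(0)-40*x)
print("pin",onz(d,[(463,226)],40)); t=onz(d,[(460,247),(479,239)],40);print("tails",t,np.linalg.norm(t[0]-t[1]))
px,P=cloud(d)
m=(px[:,0]>447)&(px[:,0]<487)&(px[:,1]>204)&(px[:,1]<252)&(P[:,2]>25)&(P[:,2]<55)&(P[:,0]<560)
print(m.sum(),cv2.minAreaRect(P[m][:,:2].astype(np.float32)))
# lid
m=(px[:,0]>255)&(px[:,0]<370)&(px[:,1]>110)&(px[:,1]<215)&(P[:,2]>115)&(P[:,2]<280)
o=c.mean(0)+90*x; Q=(P[m]-o); bx=Q@x; by=Q@np.array([-x[1],x[0],0]); 
th=np.arctan2(P[m][:,2]-104,90-bx); print("lid",np.median(th),"bx",np.percentile(bx,[1,99]),"by",np.percentile(by,[1,99]),"z",np.percentile(P[m][:,2],[1,99]))
for n,q in dict(bottle=[(460,155),(474,143)],cup=[(211,155)],tongs=[(380,261)]).items(): print(n,pts(d,q).round())
E
```

```text
[[562. 149.   0.]
 [618. -85.   0.]] 239.76833734930497
front z100 [[620. -83. 100.]
 [572. 150. 100.]]
yaw 0.23494433050200472
tabtip [[552.24942833  20.92885456  45.        ]] [[540.99669038  21.28506134  98.        ]] pred edge [629.10821567  41.34967005   0.        ] origin [677.73458078  52.98911234   0.        ] [551.30603151  22.72656239   0.        ]
pin [[ 495.8218255  -380.18704157   40.        ]]
tails [[ 434.21911912 -368.20323414   40.        ]
 [ 457.66637434 -425.2731326    40.        ]] 61.69884186404618
336 ((496.4652099609375, -379.2153625488281), (109.36982727050781, 64.12598419189453), 21.519718170166016)
lid 0.8477382898982433 bx [-71.7256716   85.20654155] by [-119.80667407  122.47971311] z [117.09248375 241.39886224]
bottle [[ 678. -353.  149.]
 [ 687. -371.  224.]]
cup [[716. 371.  14.]]
tongs [[ 397. -139.    7.]]
```

{"method": "play_rows", "body": {
  "series": [
    [-1,5,-5,2,0,0,0],
    [-1,10,-10,4,0,0,0],
    [-1,14,-14,5,0,0,0],
    [-1,18,-18,5,0,0,0],
    [-1,22,-22,5,0,0,0]
  ]
}}

```text
t: 0.72
tool_pos: [410.1, 376.5, 272.7]
tcp_rot: [0.0, 0.156, 0.988, 0.0]
force: [0.7, 0.5, -0.1]
opening: 0.516
gripper_force: 0.0
```

```bash
python3 - <<'E'
from h import *
o=telemetry.get_obs(); print(o["t"],o["tool_pos"],rot(o["tcp_rot"]).as_matrix().round(3),o["qpos"],o["force"],o["opening"])
E
```

```text
0.725 [410.12030505 376.50852186 272.69150395] [[-0.952  0.307  0.   ]
 [ 0.307  0.952  0.   ]
 [-0.     0.    -1.   ]] [ 5.41923300e-01  3.78454686e-01  1.54521009e+00  9.75570568e-05
  1.21739050e+00 -7.16342466e-01] [ 0.71825754  0.48520566 -0.14918016] 0.5155325649592117
```

{"method": "play_rows", "body": {
  "series": [
    [-1,4,-4.7,0,0,0,5],
    [-1,8,-9.4,0,0,0,10],
    [-1,12,-14,0,0,0,15],
    [-1,16,-19,0,0,0,20],
    [-1,20,-23.5,0,0,0,25]
  ]
}}

```text
t: 1.35
tool_pos: [609.7, 141.2, 272.1]
tcp_rot: [-0.001, -0.063, 0.998, 0.0]
force: [1.2, 0.8, -0.2]
opening: 0.016
gripper_force: 0.0
```

{"method": "play_rows", "body": {
  "series": [
    [-1,3,-4,0,0,0,3],
    [-1,6.3,-8.8,0,0,0,6],
    [-1,6.3,-8.8,-2,0,0,6],
    [-1,6.3,-8.8,-4,0,0,6],
    [-1,6.3,-8.8,-5,0,0,6]
  ]
}}

```text
t: 1.98
tool_pos: [670.9, 54.8, 220.5]
tcp_rot: [-0.002, -0.114, 0.994, 0.0]
force: [-0.4, 0.4, 0.1]
opening: 0.004
gripper_force: 0.3
```

{"method": "play_rows", "body": {
  "series": [
    [-1,-1.2,-0.3,-1.5,0,0,0],
    [-1,-2.3,-0.5,-2.9,0,0,0],
    [-1,-3.1,-0.7,-4.2,0,0,0],
    [-1,-3.8,-0.9,-5.4,0,0,0],
    [-1,-4.4,-1.0,-6.8,0,0,0]
  ]
}}

```text
t: 2.6
tool_pos: [628.8, 44.8, 154.7]
tcp_rot: [0.001, -0.114, 0.993, -0.0]
force: [1.6, -1.0, 1.8]
opening: 0.001
gripper_force: 1.0
```

{"method": "play_rows", "body": {
  "series": [
    [-1,-0.4,-0.1,-1.4,0,0,0],
    [-1,-0.7,-0.2,-2.6,0,0,0],
    [-1,-0.8,-0.2,-3.6,0,0,0],
    [-1,-0.9,-0.2,-4.3,0,0,0],
    [-1,-0.9,-0.2,-4.5,0,0,0]
  ]
}}

```text
t: 3.22
tool_pos: [618.2, 42.9, 108.8]
tcp_rot: [-0.001, -0.114, 0.993, 0.0]
force: [-1.1, -1.1, 1.3]
opening: 0.006
gripper_force: 0.9
```

{"method": "play_rows", "body": {
  "series": [
    [-1,0,0,-0.3,0,0,0],
    [-1,0,0,-0.5,0,0,0],
    [-1,0,0,-0.5,0,0,0]
  ]
}}

```text
t: 3.6
tool_pos: [618.3, 42.9, 108.2]
tcp_rot: [-0.0, -0.114, 0.993, -0.0]
force: [-6.6, -1.5, 20.6]
opening: 0.007
gripper_force: 10.1
```

{"method": "play_rows", "body": {
  "series": [
    [-1,0,0,4,0,0,0],
    [0,-1,-3,9,0,0,0],
    [0,-3,-8,10,0,0,2],
    [1,-5,-14,10,0,0,4],
    [1,-7,-20,10,0,0,7.5]
  ]
}}

```text
t: 4.22
tool_pos: [548.7, -156.5, 204.9]
tcp_rot: [0.0, -0.18, 0.984, 0.0]
force: [0.9, 0.0, 0.1]
opening: 0.375
gripper_force: 0.0
```

{"method": "play_rows", "body": {
  "series": [
    [1,-2,-6,0,0,0,0],
    [1,-4,-12,0,0,0,0],
    [1,-7,-18,0,0,0,0],
    [1,-8.8,-23.6,0,0,0,0],
    [1,-8.8,-23.6,0,0,0,0]
  ]
}}

```text
t: 4.85
tool_pos: [459.9, -396.0, 204.4]
tcp_rot: [0.0, -0.176, 0.984, -0.001]
force: [-0.6, 0.9, 0.4]
opening: 0.938
gripper_force: 0.0
```

```bash
python3 - <<'E'
from h import *
d=grab("wrist"); t=grab("top"); o=telemetry.get_obs(); print(o["tool_pos"],d["eye"])
c=np.zeros((600,800,3),np.uint8); c[:400,:640]=d["img"][:,:,::-1]
c[400:,:400]=cv2.resize(t["img"][120:220,250:450,::-1],None,fx=2,fy=2)
cv2.imwrite("pics/w1.png",c)
E
```

```text
[ 460.77083871 -391.60431782  204.07231973] [ 379.08005458 -425.92964275  366.38026181]
```

View pics/w1.png

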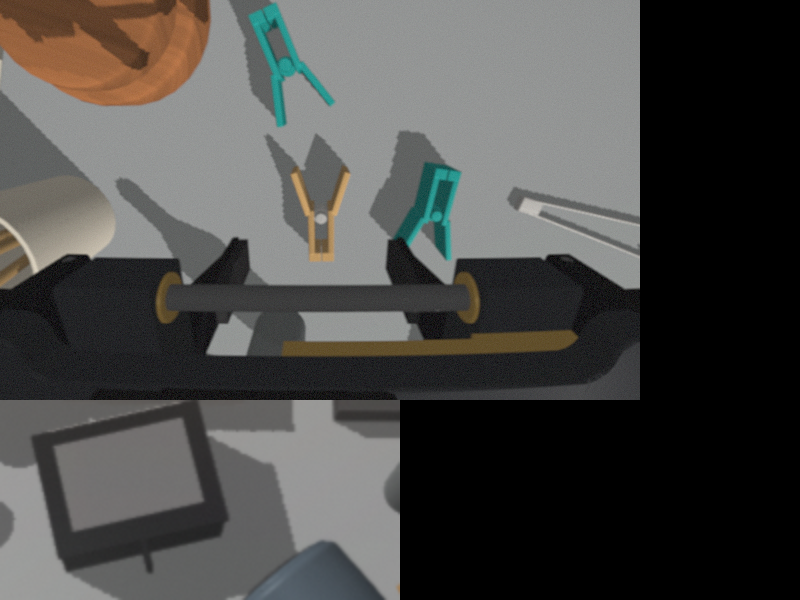

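The wrist picture shows the beech clip with its pin at (321,218), tail ends at (295,170) and (347,170) and jaw tips at (321,260). The inset shows the lid shut with its tab beside the box's.

```bash
python3 - <<'E'
from h import *
d=load("wrist")
p=onz(d,[(321,218),(295,170),(347,170),(321,259)],40); print(p.round(1))
m=(p[1]+p[2])/2; a=p[3]-m; yaw=np.arctan2(a[1],a[0]); print("yaw",yaw,np.linalg.norm(p[1]-p[2]),np.linalg.norm(a)); u=np.array([np.cos(yaw),np.sin(yaw),0])
print("grasp",p[0]-38*u)
o=telemetry.get_obs(); M=rot(o["tcp_rot"]).as_matrix(); print(o["tool_pos"],"tool y yaw",np.arctan2(-M[0,1],M[1,1]))
t=load("top"); print("tab tip", onz(t,[(250+150/2,120+171/2)],45), onz(t,[(250+150/2,120+171/2)],60), "tab seen in top crop at front bottom corners", onz(t,[(250+69/2,120+170/2),(250+225/2,120+134/2)],0))
E
```

```text
[[ 495.3 -379.3   40. ]
 [ 452.9 -425.2   40. ]
 [ 433.3 -372.3   40. ]
 [ 544.4 -361.    40. ]]
yaw 0.3567214009835579 56.41583566527588 108.0901719340071
grasp [ 459.66512716 -392.57433353   40.        ]
[ 460.77083871 -391.60431782  204.07231973] tool y yaw 0.3570476443641022
tab tip [[553.72915264  22.68342699  45.        ]] [[550.52928829  22.76630328  60.        ]] tab seen in top crop at front bottom corners [[564.1690563  144.1576571    0.        ]
 [621.2752943  -90.95688021   0.        ]]
```

{"method": "play_rows", "body": {
  "series": [
    [1,0,0,-5,0,0,0],
    [1,0,0,-10,0,0,0],
    [1,0,0,-15,0,0,0],
    [1,0,0,-18.5,0,0,0],
    [1,-0.1,0,-19.8,0,0,0]
  ]
}}

```text
t: 5.58
tool_pos: [460.1, -388.2, 4.4]
tcp_rot: [-0.001, -0.18, 0.984, 0.002]
force: [0.6, 0.4, 0.4]
opening: 1.001
gripper_force: 0.0
```

{"method": "play_rows", "body": {
  "series": [
    [-1,0,0,0,0,0,0],
    [-1,0,0,0,0,0,0],
    [-1,0,0,0,0,0,0],
    [-1,0,0,0,0,0,0],
    [-1,0,0,0,0,0,0]
  ],
  "squeeze": 20
}}

```text
t: 6.2
tool_pos: [460.8, -392.9, 8.0]
tcp_rot: [0.0, -0.179, 0.984, -0.001]
force: [-1.1, -1.7, 6.3]
opening: 0.522
gripper_force: 7.5
```

{"method": "play_rows", "body": {
  "series": [
    [-1,0,0,0,0,0,0],
    [-1,0,0,0,0,0,0],
    [-1,0,0,0,0,0,0]
  ]
}}

```text
t: 6.58
tool_pos: [461.4, -393.7, 8.1]
tcp_rot: [0.001, -0.179, 0.984, -0.002]
force: [-1.4, -1.7, 6.3]
opening: 0.318
gripper_force: 20.0
```

{"method": "play_rows", "body": {
  "series": [
    [-1,0,0,2,0,0,0],
    [-1,0,0,5,0,0,0],
    [-1,0,0,9,0,0,0],
    [-1,0,0,13,0,0,0],
    [-1,0,0,14,0,0,0]
  ]
}}

```text
t: 7.2
tool_pos: [461.5, -392.5, 150.1]
tcp_rot: [0.002, -0.179, 0.984, -0.002]
force: [-0.4, 0.1, -0.3]
opening: 0.326
gripper_force: 20.0
```

{"method": "play_rows", "body": {
  "series": [
    [-1,-0.4,4,0,0,0,-1],
    [-1,-0.8,8,0,0,0,-2],
    [-1,-1.2,12,0,0,0,-3],
    [-1,-1.6,16,0,0,0,-4],
    [-1,-2,20,0,0,0,-5]
  ]
}}

```text
t: 7.82
tool_pos: [439.3, -189.6, 145.9]
tcp_rot: [-0.001, -0.135, 0.991, 0.001]
force: [0.8, -0.4, -1.1]
opening: 0.326
gripper_force: 20.0
```

{"method": "play_rows", "body": {
  "series": [
    [-1,-0.4,5,0,0,0,-1],
    [-1,-0.8,10,0,0,0,-2],
    [-1,-1.2,15,0,0,0,-2],
    [-1,-1.8,18.5,0,0,0,-2],
    [-1,-1.8,18.5,0,0,0,-2]
  ]
}}

```text
t: 8.45
tool_pos: [420.1, -4.1, 146.0]
tcp_rot: [-0.002, -0.12, 0.993, 0.001]
force: [-0.1, 0.2, -0.2]
opening: 0.323
gripper_force: 20.0
```

```bash
python3 - <<'E'
from h import *
o=telemetry.get_obs(); print(o["tool_pos"],o["opening"],o["gripper_force"])
w=grab("wrist"); s=grab("side"); t=grab("top")
c=np.zeros((600,800,3),np.uint8); c[:320,:512]=cv2.resize(w["img"][:,:,::-1],(512,320))
c[320:600,:400]=cv2.resize(s["img"][140:280,210:410,::-1],None,fx=2,fy=2)
c[320:600,400:]=cv2.resize(t["img"][150:290,240:440,::-1],None,fx=2,fy=2)
cv2.imwrite("pics/w2.png",c)
E
```

```text
[420.05632509  -4.09783728 145.99899198] 0.32269657396580187 20.000282315304503
```

View pics/w2.png

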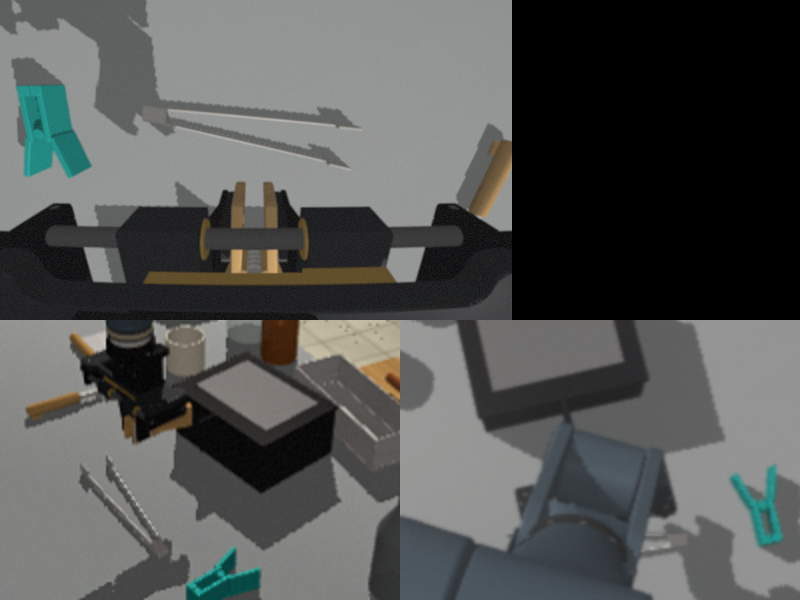

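The wrist view shows the clip held with parallel tails, ends at about (299,229) and (336,229) in full-image pixels. The side inset shows it held in line with the box, and the box is shut. I'll enlarge it for the exact offset in the grip.

```bash
python3 - <<'E'
from h import *
w=load("wrist"); s=load("side")
c=np.zeros((600,800,3),np.uint8); c[:,:400]=cv2.resize(w["img"][210:360,270:370,::-1],None,fx=4,fy=4,interpolation=cv2.INTER_CUBIC)
c[:400,400:]=cv2.resize(s["img"][170:220,260:310,::-1],None,fx=8,fy=8,interpolation=cv2.INTER_CUBIC)
cv2.imwrite("pics/w3.png",c)
o=telemetry.get_obs();M=rot(o["tcp_rot"]).as_matrix(); print(M.round(3))
for z in (170,178):
  p=onz(w,[(299,229),(336,229)],z); print(z,p.round(1), ((p-o["tool_pos"])@M).round(1))
print(pts(w,[(299,235),(336,235),(299,245)]).round())
E
```

```text
[[-0.972 -0.235  0.   ]
 [-0.235  0.972 -0.   ]
 [-0.    -0.    -1.   ]]
170 [[395.8 -19.9 170. ]
 [391.5  -2.4 170. ]] [[ 29.2  -6.1 -23.6]
 [ 29.3  12.  -23.6]]
178 [[392.4 -20.2 178. ]
 [388.4  -3.7 178. ]] [[ 32.6  -5.6 -31.6]
 [ 32.7  11.4 -31.6]]
[[408. -18. 150.]
 [403.   2. 150.]
 [408. -18. 162.]]
```

View pics/w3.png

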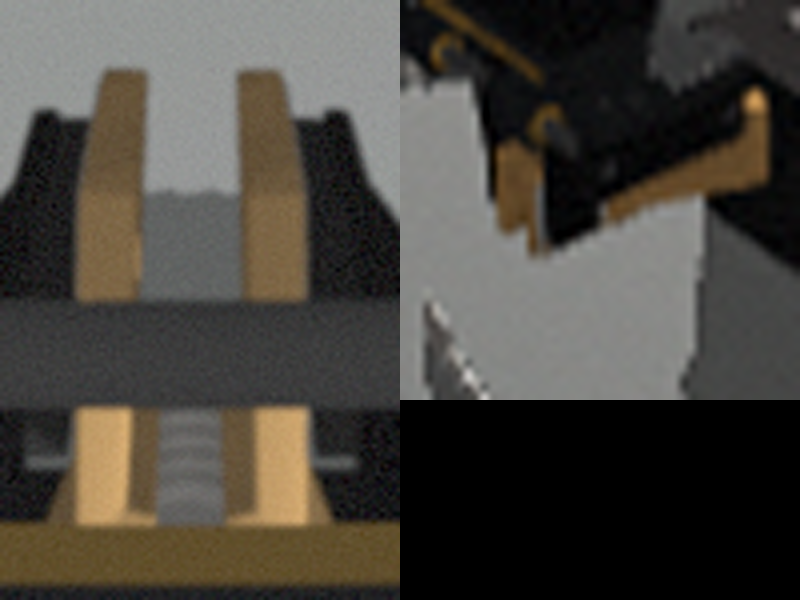

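The enlargement shows the tails' rear top edges at row 257.5, outer columns 289 and 347. The rear bottom edges are at row 227.5, outer columns 296 and 341.

```bash
python3 - <<'E'
from h import *
w=load("wrist"); s=load("side")
o=telemetry.get_obs();M=rot(o["tcp_rot"]).as_matrix()
f=lambda p:((p-o["tool_pos"])@M).round(1)
print(f(onz(w,[(289,257.5),(347,257.5)],178)),f(onz(w,[(296,227.5),(341,227.5)],138)))
print("depth",f(pts(w,[(297,270),(340,270),(297,320),(340,320)])))
# side view: jaw tip top and bottom corner of near (-y) lever, far right
q=[(400/8*0+260+(770-400)/8,170+185/8),(260+(770-400)/8,170+110/8)]
print("side tip bottom",f(onz(s,q[:1],138)),"top",f(onz(s,q[1:],178)), "depth", f(pts(s,[(305,185)])))
E
```

```text
[[ 17.9 -10.6 -31.6]
 [ 18.   17.  -31.6]] [[16.7 -9.8  8.4]
 [16.8 17.2  8.4]]
depth [[ 11.3  -6.9 -31.7]
 [ 11.2  13.9 -31.4]
 [-18.7  -7.5 -30.8]
 [-18.5  14.8 -31. ]]
side tip bottom [[-88.6 -36.2   8.5]] top [[-87.3 -38.5 -31.5]] depth [[-86.6 -32.8 -23.8]]
```

```bash
python3 - <<'E'
from h import *
o=np.array([678.5,53,0]); a=.235; x=np.array([np.cos(a),np.sin(a),0]); y=np.array([-np.sin(a),np.cos(a),0])
for n in("top","side"):
    px,P=cloud(load(n)); Q=P-o; bx,by,z=Q@x,Q@y,P[:,2]
    m=(bx>-145)&(bx<-100)&(abs(by)<25)&(z>50)&(z<115)
    print(n,m.sum()); 
    print(np.c_[px[m],bx[m],by[m],z[m]].round()[::max(1,m.sum()//25)])
    m=(z>100)&(z<116)&(abs(bx)<110)&(abs(by)<140); r=cv2.minAreaRect(np.c_[bx[m],by[m]].astype(np.float32)); print("lid in box frame",r)
E
```

```text
top 32
[[ 322.  192. -102.    2.  108.]
 [ 321.  193. -100.    5.   93.]
 [ 322.  193. -105.    3.  109.]
 [ 323.  193. -104.   -0.  102.]
 [ 324.  193. -104.   -3.  101.]
 [ 322.  194. -107.    4.  105.]
 [ 323.  194. -109.    1.  112.]
 [ 324.  194. -107.   -2.  103.]
 [ 322.  195. -110.    4.  108.]
 [ 323.  195. -110.    2.  107.]
 [ 324.  195. -110.   -2.  101.]
 [ 322.  196. -113.    5.  106.]
 [ 323.  196. -114.    2.  108.]
 [ 324.  196. -113.   -1.  100.]
 [ 322.  197. -113.    5.   95.]
 [ 323.  197. -117.    3.  111.]
 [ 324.  197. -114.   -1.   95.]
 [ 325.  197. -115.   -3.   96.]
 [ 322.  198. -112.    5.   76.]
 [ 323.  198. -119.    4.  108.]
 [ 324.  198. -120.    1.  109.]
 [ 325.  198. -118.   -3.   97.]
 [ 322.  199. -112.    5.   63.]
 [ 323.  199. -122.    4.  109.]
 [ 324.  199. -123.    2.  108.]
 [ 325.  199. -120.   -2.   95.]
 [ 323.  200. -125.    5.  109.]
 [ 324.  200. -126.    2.  109.]
 [ 325.  200. -124.   -1.  100.]
 [ 324.  201. -128.    3.  105.]
 [ 325.  201. -127.   -0.  100.]
 [ 326.  201. -127.   -3.   99.]]
lid in box frame ((-6.54039764404296
[... 470 characters left out ...]
109.   -3.   85.]
 [ 311.  195. -127.   -3.   89.]
 [ 315.  195. -106.    0.   77.]
 [ 311.  196. -126.   -2.   85.]
 [ 315.  196. -110.   -5.   78.]
 [ 311.  197. -128.   -4.   82.]
 [ 315.  197. -110.   -5.   74.]
 [ 311.  198. -125.   -1.   74.]
 [ 315.  198. -107.   -2.   66.]
 [ 311.  199. -128.   -4.   73.]
 [ 315.  199. -108.   -3.   63.]
 [ 311.  200. -127.   -3.   67.]
 [ 315.  200. -104.    2.   54.]
 [ 311.  201. -132.   -9.   69.]
 [ 315.  201. -107.   -2.   53.]
 [ 311.  202. -127.   -3.   59.]
 [ 315.  202. -110.   -6.   52.]
 [ 312.  203. -123.   -4.   53.]]
lid in box frame ((-6.111381530761719, 1.307464599609375), (202.1167755126953, 253.42974853515625), 0.40425214171409607)
```

{"method": "play_rows", "body": {
  "series": [
    [-1,0.2,-0.4,-3,0,0,0],
    [-1,0.2,-0.4,-6,0,0,0],
    [-1,0.2,-0.4,-8.3,0,0,0],
    [-1,0.2,-0.4,-8.3,0,0,0],
    [-1,0.2,-0.4,-8.3,0,0,0]
  ]
}}

```text
t: 9.22
tool_pos: [425.1, -11.5, 63.9]
tcp_rot: [0.0, -0.118, 0.993, -0.0]
force: [-0.5, 0.3, -0.0]
opening: 0.32
gripper_force: 20.0
```

{"method": "play_rows", "body": {
  "series": [
    [-1,1.5,0.4,0,0,0,0],
    [-1,3,0.7,0,0,0,0],
    [-1,4.2,1.0,0,0,0,0],
    [-1,5,1.2,0,0,0,0],
    [-1,5.8,1.4,0,0,0,0]
  ]
}}

```text
t: 9.85
tool_pos: [482.8, 3.8, 63.5]
tcp_rot: [-0.0, -0.118, 0.993, 0.0]
force: [0.0, 0.5, -0.3]
opening: 0.318
gripper_force: 20.0
```

{"method": "play_rows", "body": {
  "series": [
    [-1,0,0,0,0,0,0],
    [-1,0,0,0,0,0,0],
    [-1,0,0,0,0,0,0]
  ]
}}

```text
t: 10.22
tool_pos: [481.8, 3.4, 63.4]
tcp_rot: [-0.0, -0.118, 0.993, 0.0]
force: [-0.7, 0.4, 0.3]
opening: 0.323
gripper_force: 20.0
```

```bash
python3 - <<'E'
from h import *
o=telemetry.get_obs(); print(o["tool_pos"],o["opening"],o["gripper_force"],o["force"])
s=grab("side");t=grab("top")
c=np.zeros((600,800,3),np.uint8)
c[:,:400]=cv2.resize(s["img"][170:230,280:320,::-1],None,fx=10,fy=10,interpolation=cv2.INTER_CUBIC)
c[:,400:]=cv2.resize(t["img"][170:245,300:350,::-1],None,fx=8,fy=8,interpolation=cv2.INTER_CUBIC)
c=np.clip(c.astype(float)*1.8,0,255).astype(np.uint8)
cv2.imwrite("pics/f.png",c)
E
```

```text
[481.82425488   3.4152914   63.42043135] 0.32267559390617523 19.99989503994584 [-0.7248645   0.43146213  0.33689218]
```

View pics/f.png

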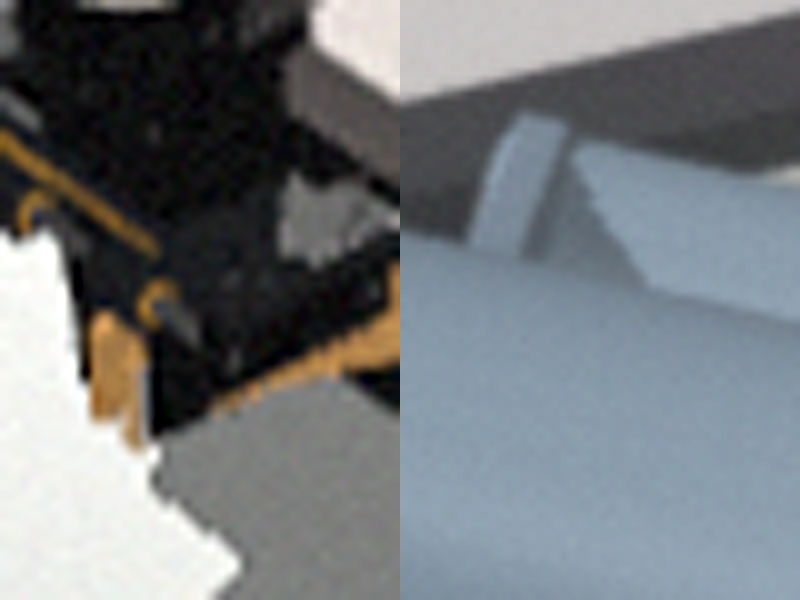

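The left crop shows the clip's near jaw reaching past the tab region with nothing visibly deflected; the right one is hidden by the arm. Measured sideways offset is about -3 mm, so I'll centre it.

{"method": "play_rows", "body": {
  "series": [
    [-1,-0.06,0.25,0,0,0,0],
    [-1,-0.06,0.25,0,0,0,0],
    [-1,-0.06,0.25,0,0,0,0],
    [-1,-0.06,0.25,0,0,0,0],
    [-1,-0.06,0.25,0,0,0,0]
  ]
}}

```text
t: 10.95
tool_pos: [481.9, 5.9, 63.5]
tcp_rot: [0.0, -0.118, 0.993, -0.0]
force: [-0.6, 0.9, -1.2]
opening: 0.314
gripper_force: 20.0
```

```bash
python3 - <<'E'
from h import *
a=.235; x=np.array([np.cos(a),np.sin(a),0]); y=np.array([-x[1],x[0],0]); e=np.array([552,23.2,75])
s=grab("side"); o=telemetry.get_obs(); w=np.array(o["tool_pos"])-e
print(o["tool_pos"],w@x,w@y,o["force"],o["gripper_force"],o["opening"])
# beech points of near jaw in side view
hsv=cv2.cvtColor(s["img"],cv2.COLOR_RGB2HSV); px,P=cloud(s); h=hsv[px[:,1],px[:,0]]
Q=P-e; k=(h[:,0]>8)&(h[:,0]<28)&(h[:,1]>90)&(abs(Q@x+20)<90)&(abs(Q@y)<50)&(P[:,2]>50)&(P[:,2]<105)
B=np.c_[Q@x,Q@y,P[:,2]][k]; B=B[B[:,0].argsort()]; print(len(B)); print(B[::max(1,len(B)//20)].round())
E
```

```text
[481.86748391   5.88196783  63.52858263] -72.23726000800602 -0.5121702171609926 [-0.34273062  0.19105195 -0.61654499] 19.99986023758538 0.3235490496596169
110
[[-89. -13.  84.]
 [-87. -11.  86.]
 [-86. -10.  90.]
 [-86.  13.  88.]
 [-84.   5.  62.]
 [-84.  17.  68.]
 [-83.  11.  97.]
 [-81. -15.  98.]
 [-80. -13.  92.]
 [-78.   7.  84.]
 [-75.  16.  90.]
 [-35. -17.  59.]
 [-19. -19.  61.]
 [ -9. -23.  63.]
 [ -4. -28.  63.]
 [  1. -27.  60.]
 [  8. -30.  54.]
 [ 12. -32.  58.]
 [ 14. -29.  59.]
 [ 17. -31.  73.]
 [ 19. -34.  69.]
 [ 21. -32.  88.]]
```

```bash
python3 -c "
from plant import ticket
print(ticket.job_done())"
```

```text
the job is handed in; nothing more can be done
None
```

The lid is shut. The clip is held level in the air, squeezed open against its stop, with its jaws about 20–25 mm over the tab edge and no contact force felt. I've handed the job in, but no verdict came back.

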